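# Put the seed jars away and snap the tray lid shut

### The arm

A 6-joint arm with a two-finger parallel gripper is mounted at the origin on the work surface. World frame = base frame: x ahead of the robot, y to its left, z up, the work surface at z = 0. Lengths are in m, angles in rad, forces in N, time in s.
With the tool pointing down it reaches from about 0.35 to 0.775 m from the base axis. Payload 7.3 kg.
Tool frame: the origin (TCP) lies at the very end of the fingers, on their centre line; the grasp point (between the pads) lies 19 mm behind it (robot.pinch_z is the distance from the TCP to the grasp point, in m); z points along the fingers, y is the line along which they close (so a half turn about z gives the same grasp; the last joint's range is limited). The gripper opens to 92 mm and grips with 3 to 60 N. Pads are 19 mm wide; open, the fingers measure 130 mm over their backs; the gripper's body (75 mm by 190 mm) begins 47 mm behind the grasp point.
Start: joints at [1.099, 0.342, 1.524, -0, 1.275, -0.146], TCP at [0.168, 0.497, 0.227] pointing down, gripper open.
Joint ranges: [-2.53, 2.53], [-0.77, 2.02], [0.04, 2.7], [-1, 4.14], [0.28, 2.66], [-3.11, 3.11]. Speed limits (rad/s): [2.57, 2.57, 3.14, 3.14, 3.14, 3.14].

### API

Orientations are given as [roll, pitch, yaw] about the fixed x, y, z axes, in that order (R = Rz(yaw) Ry(pitch) Rx(roll)).
In Python, from cell import robot gives the robot as it stands.
- The arm moves only by the tool move_arm, never from a script. Its argument "motion" is a list of rows, each a list of 6 numbers: the shift along the tool's x, y, z in units of 0.1 m (1.0 is 0.1 m), then the turn, a rotation vector about the tool's x, y, z in units of pi rad (1.0 is pi rad). In form: [[dx, dy, dz, rx, ry, rz], ...]. A call has 1 to 12 rows; each row is the pose to reach, as a shift and turn from the pose commanded when the call began, along the tool's axes at that moment, turning the shorter way round; what a row does not reach only later rows make up. A row lasts 1/8 s, in which the tool goes at most 62.5 mm and 10.7 degrees, less where a joint would pass 70% of its speed; a pose out of reach is approached as far as the arm can. A call with a number of a shift or a turn outside -1 to 1 is refused whole. A call with a gripper value outside its range is refused whole. "fingers" is the opening, from -1 (shut) to 1 (fully open), set as the call begins (left out, the last holds). The fingers move at their own pace and stop on an object; "newtons" is the grip in N (left out, the last holds). Time passes only in rows, so rows that repeat a pose let the fingers close. It gives the time, the measured TCP pose, the force, the opening and the grip force at its end, in the units of the state.
- robot.observe(): the state, without advancing time (a new reading comes with each control period).
- robot.read_camera(name): name is "scene" or "side" or "wrist"; returns a dict with "image" (400x640x3 uint8, red, green, blue), "range_z" (400x640 float32, m along the optical axis (not along the pixel's ray), 0 where there is no reading), "vfov" (degrees; the focal length in pixels is half the picture's height over the tangent of half this angle, whatever the lens; pixels are square), "cx", "cy" (the principal point, pixels), "extrinsics" (4x4, takes a point from camera to world coordinates); the wrist camera has in their place "hand_eye" (4x4, takes a point from camera to tool coordinates, whose origin is the TCP and whose axes are the flange's). Camera axes: x right, y up, looking along -z (the intrinsics and any distortion apply to the point x, -y, -z); pixel columns grow to the right and rows downward; lengths in m; the calibration is good to about 2 mm. A picture is of the moment at which its call begins: read the wrist's pose just before it.
- robot.hand_in(): hands the job in; it is judged then, once.
The state is a dict: "time": time; "qpos": joint angles; "qvel": joint speeds; "joint_efforts": joint torques, N m; "tool_pos": TCP position; "tool_rot": TCP orientation; "contact_force": force on the tool from outside, world axes, zero at the start; "torque": the same for the moment, N m; "opening": finger opening in m; "grip_force": force on a finger pad.
Only numpy, scipy, OpenCV 4.12 (cv2) and the standard library are available. Lean on these libraries where they do the work, as an engineer would, in place of code of your own. Each camera call takes 0.05 s, during which the arm holds its last target. There are 200 camera calls.

### The job

Two seed jars still stand out on the potting bench: stand each one upright in an empty cell of its own in the open top storage tray, setting it down rather than dropping it. Then swing the tray's lid over and press its front edge down until it clicks under the latch, and keep pressing after the click: finish with the lid fully home and your fingers still pressing firmly on it. Leave the other things on the bench where they are.

Things in the scene. Friction and masses are not known exactly. Their poses are not given: they have to be found in the camera images.
- trays: stack of three grey plastic storage trays (fixed), 157 mm square over the rim, top rim 102 mm above the bench. Origin under its centre on the bench. The top tier has 2 x 2 cells 66 mm square, floor 71 mm above the bench; outer walls and 3 mm dividers reach 31 mm above that floor. The lid hinges along the -y rim, the latch is midway along the +y side
- lid (a joint): angle of the grey lid, a cover 157 x 157 mm and 50 mm deep with 3 mm walls: 0 shut on the rim, 1.57 upright, up to 1.95 leaning back beyond the trays' -y side. Stiff hinge: it stays where it is left and takes 1 to 2 N at the front edge to swing. At about 0.065 its lug meets the latch
- latch (a joint): sprung black clip, 34 mm wide, upright at the middle of the trays' +y side, top 130 mm above the bench: 0 upright at rest, about 0.045 rad outward while the lid's lug rides past it; springs back to 0 over the lug at the click
- lid_press (a point): middle of the black thumb pad (50 x 18 mm) on the lid's outer face, 14 mm in from its front (latch) edge, half-way along it, 143 mm from the hinge line; 152 mm above the bench when shut. From where the lug meets the latch it takes 7 to 11 N here to push past; the force drops at the click, 9 mm of travel in all, then the lid stops hard on the rim
- lid_hinge (a point): middle of the lid's hinge line, which runs along the trays' x axis at y = -78.5 mm, 102 mm above the bench; opening lifts the lid's +y edge up and over towards -y. The shut lid's top face is 50 mm above this line
- cell1 (a point): cell of the top tray at its latch side, -x end: the point 36 mm above the middle of the cell's floor, where the centre of a jar standing there belongs (cells 69 mm apart, centre to centre)
- cell2 (a point): cell of the top tray at its latch side, +x end: the point 36 mm above the middle of the cell's floor, where the centre of a jar standing there belongs (cells 69 mm apart, centre to centre)
- cell3 (a point): cell of the top tray at its hinge side, -x end: the point 36 mm above the middle of the cell's floor, where the centre of a jar standing there belongs (cells 69 mm apart, centre to centre)
- cell4 (a point): cell of the top tray at its hinge side, +x end: the point 36 mm above the middle of the cell's floor, where the centre of a jar standing there belongs (cells 69 mm apart, centre to centre)
- jar1_mid (a point): amber glass seed jar with a green screw cap and pale label, a straight round body 40 mm in diameter (39 mm at the cap), 72 mm tall, 60 to 120 g; this point is its centre, half-way up; z is its own axis. Starts standing on the bench to the left of the trays
- jar2_mid (a point): amber glass seed jar with a green screw cap and pale label, a straight round body 40 mm in diameter (39 mm at the cap), 72 mm tall, 60 to 120 g; this point is its centre, half-way up; z is its own axis. Starts standing on the bench to the left of the trays
- jar3_mid (a point): amber glass seed jar with a green screw cap and pale label, a straight round body 40 mm in diameter (39 mm at the cap), 72 mm tall, 60 to 120 g; this point is its centre, half-way up; z is its own axis. Starts standing in a cell on the hinge side of the top tray
- jar4_mid (a point): amber glass seed jar with a green screw cap and pale label, a straight round body 40 mm in diameter (39 mm at the cap), 72 mm tall, 60 to 120 g; this point is its centre, half-way up; z is its own axis. Starts standing in a cell on the hinge side of the top tray
- pot: white ceramic plant pot, 132 mm across the rim, 115 mm tall; bystander, origin under its middle
- sieve: black plastic garden sieve, 200 mm across, 55 mm tall; bystander, origin under its middle
- trowel: polished steel trowel with a wooden handle lying flat, about 300 mm long, 28 mm high; bystander, origin under its middle
- tamper: olive-wood tamper standing on its 68 mm disc, 104 mm tall; bystander, origin under its middle
- clay_pot: small terracotta pot, 82 mm across the rim, 66 mm tall; bystander, origin under its middle
- label_tub: blue tub of plant labels, 62 mm across, 75 mm tall with labels standing to 125 mm; bystander, origin under its middle
Mind the look-alikes: they are no part of the job. What is shaped like the part that bears jar2_mid but blue is not meant. What is shaped like the part that bears jar1_mid but yellow is not meant.

How it is judged:
By the outcome, as a careful person would: the job done as asked, in the order asked, and still so for the second after the job is handed in, while the arm keeps its last pose, push and grip.
It also fails if it takes over 69 s, if anything falls off the work surface, if the arm or the gripper's body presses on something with over 40 N, if the wrist force passes 120 N, or if a joint passes its speed limit or range.

## Working session

There is one attempt and no reset: what is moved stays moved. The work goes in short steps, Python scripts to look and compute and a tool call to move; the robot and the scene stay as the last step left them, time stands still between calls to the robot, and variables do not carry over. Pictures are saved under pics/ and viewed, at most 10 in all, crops included, and the job is handed in when it is done.

Besides the shell and the picture viewer there is one more tool, called after "Call:" in YAML: its name, and indented under it one key for each argument. move_arm: Moves the arm, as the interface text tells. Shifts and turns lie within -1 to 1; 1 stands for 0.1 m of shift or pi rad of turn. Its arguments: {"type":"object","properties":{"motion":{"type":"array"},"fingers":{"type":"number"},"newtons":{"type":"number"}},"required":["motion"]}

```bash
mkdir -p pics; cat > h.py <<'E'
import numpy as np, cv2
from cell import robot
from scipy.spatial.transform import Rotation as R
def cam(name):
    s=robot.observe(); c=robot.read_camera(name)
    if 'extrinsics' not in c:
        T=np.eye(4); T[:3,:3]=R.from_euler('xyz',s['tool_rot']).as_matrix(); T[:3,3]=s['tool_pos']
        c['extrinsics']=T@c['hand_eye']
    return c
def cloud(c):
    h,w=c['range_z'].shape; f=h/2/np.tan(np.radians(c['vfov'])/2)
    u,v=np.meshgrid(np.arange(w),np.arange(h)); d=c['range_z']
    P=np.stack([(u-c['cx'])/f*d,-(v-c['cy'])/f*d,-d],-1)
    return P@c['extrinsics'][:3,:3].T+c['extrinsics'][:3,3]
def save(n,img): cv2.imwrite('pics/'+n,cv2.cvtColor(img,cv2.COLOR_RGB2BGR))
E
python3 - <<'E'
from h import *
print(robot.observe())
ims=[]
for n in ('scene','side'):
    c=cam(n); save(n+'.png',c['image']); print(n,c['vfov'],c['cx'],c['cy'],{k:v for k,v in c.items() if k not in('image','range_z')}.keys(),c['extrinsics'].round(3).tolist()); np.save(n+'.npy',cloud(c)); np.save(n+'_im.npy',c['image'])
    print((c['range_z']>0).mean())
E
```

```text
{'time': 0.0, 'qpos': array([ 1.09897366e+00,  3.42709301e-01,  1.52502783e+00, -3.51069280e-06,
        1.27541460e+00, -1.46017553e-01]), 'qvel': array([-0.0002406 , -0.00022667, -0.00021518, -0.00228374,  0.00085488,
        0.00050356]), 'joint_efforts': array([-6.57555938e-04, -4.31247926e+01, -2.44217259e+01,  7.16242706e-02,
        5.59324678e-02, -8.64664526e-05]), 'tool_pos': array([0.16783432, 0.49700913, 0.22604817]), 'tool_rot': array([-3.14004968e+00, -2.23522940e-04,  2.81578839e+00]), 'contact_force': array([ 0.23493269,  0.19452869, -0.16526266]), 'torque': array([-0.05730982, -0.00592602, -0.00749531]), 'grip_force': 0.0, 'opening': 0.09176533334623142}
scene 51.700453218044395 316.2254812476475 198.87451185360922 dict_keys(['vfov', 'cx', 'cy', 'extrinsics']) [[-0.836, -0.305, 0.457, 1.131], [0.549, -0.467, 0.693, 0.878], [0.002, 0.83, 0.558, 0.772], [0.0, 0.0, 0.0, 1.0]]
0.99250390625
side 45.33217275995584 318.37564643587365 200.42668566043056 dict_keys(['vfov', 'cx', 'cy', 'extrinsics']) [[0.69, -0.584, 0.428, 1.187], [0.724, 0.568, -0.393, -0.534], [-0.013, 0.58, 0.814, 1.27], [0.0, 0.0, 0.0, 1.0]]
0.996125
```

View pics/scene.png

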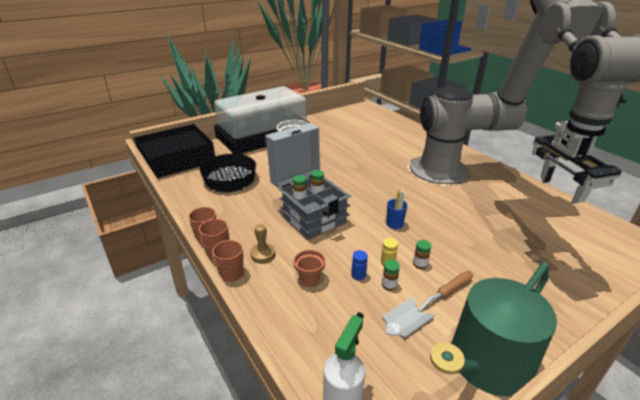

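View pics/side.png

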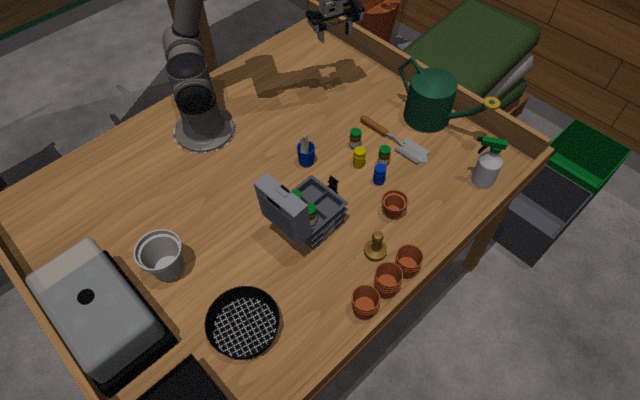

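The scene view shows four jar-shaped things on the bench, at these scene pixels:
- Green-capped amber jars at (391,275) and (423,255). These match the description (green cap, amber glass, pale label).
- A blue one at (360,265) and a yellow one at (390,251). These are the look-alikes.

The trays are at about (315,200), with the lid open and two jars in the hinge-side cells. In the side view, the green-capped jars are at (355,138) and (384,155). Next I'll measure them and confirm in one crop.

```bash
python3 - <<'E'
from h import *
crops=[]
for n,box in (('scene',(255,115,450,305)),('side',(245,110,440,250))):
    P=np.load(n+'.npy'); im=np.load(n+'_im.npy'); hsv=cv2.cvtColor(im,cv2.COLOR_RGB2HSV)
    x0,y0,x1,y1=box; c=im[y0:y1,x0:x1]; crops.append(cv2.resize(c,(390,int(390*c.shape[0]/c.shape[1])),interpolation=cv2.INTER_CUBIC))
    for name,lo,hi in (('green',(40,90,30),(85,255,255)),('blue',(105,120,40),(130,255,255)),('yellow',(20,150,100),(34,255,255))):
        m=cv2.inRange(hsv,lo,hi); k,l,st,ce=cv2.connectedComponentsWithStats(m)
        for i in range(1,k):
            if st[i,4]<20: continue
            q=P[(l==i)]; 
            if not(x0<ce[i][0]<x1 and y0<ce[i][1]<y1): continue
            z=np.percentile(q[:,2],95); t=q[q[:,2]>z-.006]
            print(n,name,ce[i].round(),st[i,4],'top z',z.round(4),'ctr',((t.min(0)+t.max(0))/2).round(4),'ext',np.ptp(t,axis=0).round(3))
    # tray: rim points z 0.098..0.106 , lid points
    X=P.reshape(-1,3); g=(hsv[...,1]<70).ravel()
    jar=np.array([0.5,0.2])
    ok=g&(X[:,2]>.098)&(X[:,2]<.106)&(X[:,0]>.3)&(X[:,0]<.9)&(abs(X[:,1])<.5)
    u=np.nonzero(ok)[0]; 
    sel=[i for i in u if x0<i%640<x1 and y0<i//640<y1]
    q=X[sel]; print(n,'rim pts',len(q),q.min(0).round(3),q.max(0).round(3),cv2.minAreaRect(q[:,:2].astype(np.float32)))
    ok=g&(X[:,2]>.15); sel=[i for i in np.nonzero(ok)[0] if x0<i%640<x1 and y0<i//640<y1]
    q=X[sel]; q=q[(np.linalg.norm(q-np.median(q,0),axis=1)<.13)]
    print(n,'lid',len(q),q.min(0).round(3),q.max(0).round(3)); 
    m=np.median(q,0); _,s,V=np.linalg.svd(q-q.mean(0),full_matrices=False); print(s.round(3),V[2].round(3),q.mean(0).round(3))
    d=(hsv[...,2]<45).ravel()&(X[:,2]>.08)&(X[:,2]<.14); sel=[i for i in np.nonzero(d)[0] if x0<i%640<x1 and y0<i//640<y1]
    q=X[sel]; print(n,'black',len(q),np.median(q,0).round(3),q.min(0).round(3),q.max(0).round(3))
    # heightmap extents
h=max(c.shape[0] for c in crops); save('crop.png',np.hstack([cv2.copyMakeBorder(c,0,h-c.shape[0],0,0,cv2.BORDER_CONSTANT) for c in crops]))
E
```

```text
scene green [317. 175.] 109 top z 0.1451 ctr [0.8252 0.4182 0.4558] ext [0.611 0.92  0.633]
scene green [299. 180.] 121 top z 0.1448 ctr [ 0.5966 -0.0241  0.1429] ext [0.036 0.039 0.007]
scene green [423. 246.] 153 top z 0.0738 ctr [0.4383 0.3384 0.0721] ext [0.037 0.038 0.008]
scene green [391. 266.] 188 top z 0.0738 ctr [0.561  0.3514 0.0718] ext [0.036 0.038 0.008]
scene blue [395. 215.] 369 top z 0.0725 ctr [0.7373 0.5065 0.4194] ext [0.787 0.743 0.706]
scene blue [359. 265.] 347 top z 0.0734 ctr [0.8591 0.5701 0.4199] ext [0.543 0.616 0.705]
scene yellow [388. 252.] 181 top z 0.0713 ctr [0.5126 0.2913 0.0696] ext [0.025 0.025 0.008]
scene rim pts 771 [ 0.328 -0.474  0.098] [0.648 0.184 0.106] ((0.4947981834411621, -0.15203678607940674), (0.656991720199585, 0.3000883460044861), 86.59562683105469)
scene lid 1741 [ 0.488 -0.131  0.15 ] [ 0.65  -0.067  0.269]
[2.278 1.471 0.645] [-0.064  0.984 -0.168] [ 0.567 -0.108  0.209]
scene black 128 [0.564 0.105 0.1  ] [ 0.062 -0.069  0.08 ] [0.631 0.109 0.14 ]
side green [355. 133.] 93 top z 0.0777 ctr [ 0.8035 -0.0915  0.6708] ext [0.766 0.
[... 234 characters left out ...]
ctr [ 0.614  -0.0444  0.1888] ext [0.065 0.063 0.096]
side blue [306. 155.] 265 top z 0.0761 ctr [ 0.7644 -0.1713  0.67  ] ext [0.844 0.726 1.199]
side blue [379. 174.] 218 top z 0.0746 ctr [ 0.8854 -0.1195  0.6692] ext [0.602 0.829 1.201]
side yellow [359. 150.] 92 top z 0.076 ctr [0.5072 0.2814 0.0745] ext [0.037 0.04  0.009]
side rim pts 440 [ 0.363 -0.124  0.098] [0.647 0.18  0.106] ((0.5375977158546448, 0.0478791743516922), (0.21283695101737976, 0.39227786660194397), 27.147932052612305)
side lid 1883 [ 0.489 -0.132  0.15 ] [ 0.65  -0.071  0.269]
[2.204 1.462 0.625] [ 0.113 -0.972  0.205] [ 0.584 -0.111  0.231]
side black 452 [0.565 0.076 0.091] [ 0.493 -0.126  0.08 ] [0.648 0.591 0.14 ]
```

View pics/crop.png

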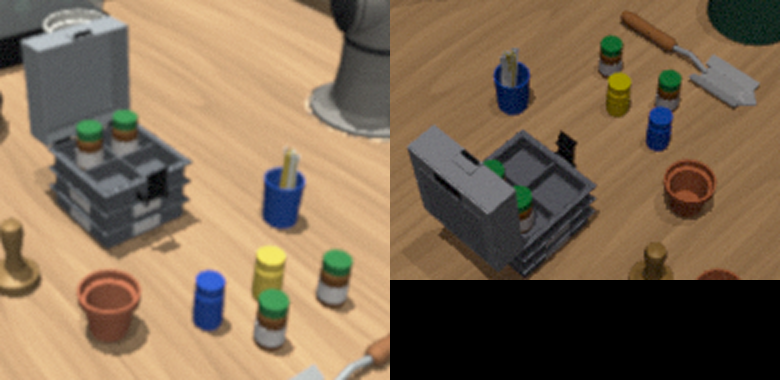

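The crop confirms the two green-capped amber jars as the targets; the yellow and blue ones are left alone. Next is a more exact measurement of the jars, neighbours and tray.

```bash
python3 - <<'E'
from h import *
D=[(np.load(n+'.npy'),np.load(n+'_im.npy')) for n in('scene','side')]
X=[P.reshape(-1,3) for P,_ in D]; S=[cv2.cvtColor(i,cv2.COLOR_RGB2HSV)[...,1].ravel() for _,i in D]; V=[cv2.cvtColor(i,cv2.COLOR_RGB2HSV)[...,2].ravel() for _,i in D]
for nm,g in (('jA',(.438,.336)),('jB',(.56,.349)),('yel',(.51,.285)),('blue',(.62,.31)),('t3',(.597,-.024)),('t4',(.53,-.03)),('blue?',(.6,.3))):
    for x in X:
        z0=.137 if nm[0]=='t' else .066
        q=x[(np.linalg.norm(x[:,:2]-g,axis=1)<.035)&(x[:,2]>z0)&(x[:,2]<z0+.013)]
        if len(q)>10: (c,r)=cv2.minEnclosingCircle(q[:,:2].astype(np.float32)); print(nm,len(q),np.round(c,4),round(r,4),q[:,2].max().round(4))
C=np.array([.567,.015])
for x,s,v in zip(X,S,V):
    m=(np.linalg.norm(x[:,:2]-C,axis=1)<.12)&(s<75)&(x[:,2]>.097)&(x[:,2]<.107)&(v>50)
    q=x[m]; r=cv2.minAreaRect(q[:,:2].astype(np.float32)); print('rim',len(q),np.round(r[0],4),np.round(r[1],4),r[2],np.median(q[:,2]).round(4))
    m=(np.linalg.norm(x[:,:2]-[.57,-.1],axis=1)<.11)&(s<75)&(x[:,2]>.15)
    q=x[m]; r=cv2.minAreaRect(q[:,:2].astype(np.float32)); print('lid',len(q),np.round(r[0],4),np.round(r[1],4),r[2],q[:,2].max())
    for a,b in ((.15,.17),(.2,.22),(.24,.26)):
        w=q[(q[:,2]>a)&(q[:,2]<b)]; print(a,np.percentile(w[:,1],[2,25,50,75,98]).round(3),np.percentile(w[:,0],[1,99]).round(3))
    top=q[q[:,2]>q[:,2].max()-.012]; print('top',top.min(0).round(3),top.max(0).round(3))
    m=(abs(x[:,0]-.565)<.03)&(x[:,1]>.07)&(x[:,1]<.13)&(x[:,2]>.108)&(x[:,2]<.14)&(v<70); q=x[m]; print('latch',len(q),q.mean(0).round(4),q.min(0).round(4),q.max(0).round(4))
x=np.concatenate(X); m=(x[:,2]>.02)&(x[:,2]<.3)&(x[:,0]>.35)&(x[:,0]<.75)&(x[:,1]>-.15)&(x[:,1]<.45)
q=x[m]; im=np.zeros((150,100),np.uint8)
np.maximum.at(im,(((.45-q[:,1])/.004).astype(int),((q[:,0]-.35)/.004).astype(int)),(q[:,2]*850).astype(np.uint8))
save('map.png',np.repeat(cv2.resize(im,None,fx=4,fy=4,interpolation=0)[...,None],3,2))
E
```

```text
jA 136 [0.4364 0.3389] 0.0204 0.076
jA 78 [0.4365 0.3311] 0.0217 0.0781
jB 163 [0.5595 0.3498] 0.0209 0.0757
jB 87 [0.5593 0.3483] 0.0208 0.0763
yel 131 [0.5065 0.2862] 0.0211 0.0759
yel 90 [0.5071 0.2805] 0.0223 0.0769
blue 78 [0.6071 0.2873] 0.017 0.075
blue 26 [0.604  0.2853] 0.0146 0.0754
t3 87 [ 0.5953 -0.0244] 0.0209 0.1465
t3 77 [ 0.5956 -0.0268] 0.0201 0.1477
t4 83 [ 0.5336 -0.0212] 0.0207 0.1459
t4 59 [ 0.5328 -0.0222] 0.0194 0.1474
blue? 132 [0.6028 0.2807] 0.0199 0.0753
blue? 69 [0.6024 0.2767] 0.0191 0.0773
rim 634 [ 0.5667 -0.007 ] [0.1599 0.1951] 1.5623531341552734 0.1022
lid 1748 [ 0.5693 -0.1001] [0.1612 0.0596] 2.7544312477111816 0.2689379632540573
0.15 [-0.124 -0.12  -0.118 -0.106 -0.072] [0.491 0.649]
0.2 [-0.127 -0.123 -0.121 -0.109 -0.072] [0.491 0.649]
0.24 [-0.126 -0.113 -0.099 -0.086 -0.074] [0.492 0.649]
top [ 0.492 -0.127  0.257] [ 0.65  -0.068  0.269]
latch 47 [0.5628 0.1057 0.117 ] [0.5459 0.1019 0.1081] [0.5799 0.1109 0.1298]
rim 399 [0.565  0.0088] [0.1575 0.1549] 2.166530132293701 0.1017
lid 1893 [ 0.5695 -0.1039] [0.1613 0.0564] 3.505476236343384 0.2692953662959354
0.15 [-0.128 -0.126 -0.124 -0.111 -0.075] [0.495 0.649]
0.2 [-0.13  -0.128 -0.126 -0.115 -0.079] [0.496 0.649]
0.24 [-0.131 -0.122 -0.11  -0.096 -0.08 ] [0.492 0.648]
top [ 0.491 -0.131  0.257] [ 0.65  -0.077  0.269]
latch 67 [0.5619 0.0995 0.1211] [0.5448 0.0893 0.1096] [0.5803 0.1079 0.1337]
```

View pics/map.png

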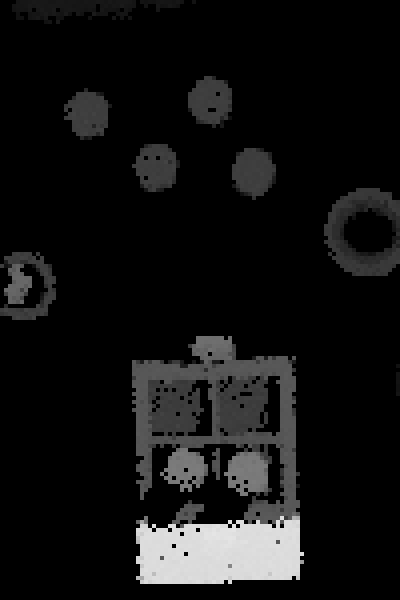

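The top-down height map, in world terms, shows:
- Tray centre about (0.565, 0.010), yaw about 2.3°. The two latch-side cells are empty, at about (0.529, 0.043) and (0.598, 0.046).
- Jar A at (0.437, 0.335) and jar B at (0.560, 0.349).
- Yellow at (0.507, 0.283) and blue at (0.603, 0.280).

I'll grasp with the fingers closing along x.

Call:
move_arm:
  motion:
    - [-0.5,-0.3,0,0,0,0.059]
    - [-1,-0.6,0,0,0,0.118]
    - [-1,-0.6,0,0,0,0.177]
    - [-1,-0.6,0,0,0,0.236]
    - [-1,-0.6,0,0,0,0.295]
    - [-1,-0.6,0,0,0,0.354]
    - [-1,-0.6,0,0,0,0.383]
    - [-1,-0.6,0,0,0,0.383]
  fingers: 1
  newtons: 15

```text
time: 1.1
tool_pos: [0.2434, 0.4084, 0.2264]
tool_rot: [-3.141, 0.001, 1.613]
contact_force: [-0.4, 1.0, 0.8]
opening: 0.0917
grip_force: 0.0
```

Call:
move_arm:
  motion:
    - [-0.25,0.6,0,0,0,0]
    - [-0.4,1,0,0,0,0]
    - [-0.4,1,0,0,0,0]

```text
time: 1.48
tool_pos: [0.3475, 0.3717, 0.2262]
tool_rot: [3.142, 0.0, 1.611]
contact_force: [-0.5, 0.5, 0.3]
opening: 0.0915
grip_force: 0.0
```

Call:
move_arm:
  motion:
    - [-0.25,0.5,0,0,0,0]
    - [-0.41,0.9,0,0,0,0]
    - [-0.41,0.9,0,0,0,0]
    - [-0.41,0.9,0,0,0,0]
    - [-0.41,0.9,0,0,0,0]

```text
time: 2.1
tool_pos: [0.4354, 0.3363, 0.2268]
tool_rot: [-3.141, -0.0, 1.615]
contact_force: [0.1, 0.5, 0.6]
opening: 0.092
grip_force: 0.0
```

```bash
python3 - <<'E'
from h import *
c=cam('wrist'); save('w1.png',c['image']); x=cloud(c).reshape(-1,3)
print(robot.observe()['tool_pos'],(c['range_z']>0).mean())
for nm,g in (('jA',(.437,.335)),('jB',(.56,.349)),('yel',(.507,.285))):
    q=x[(np.linalg.norm(x[:,:2]-g,axis=1)<.032)&(x[:,2]>.064)&(x[:,2]<.083)]
    if len(q)>10: (o,r)=cv2.minEnclosingCircle(q[:,:2].astype(np.float32)); print(nm,len(q),np.round(o,4),round(r,4),np.median(q,0).round(4))
E
```

```text
[0.43555774 0.33625086 0.22692612] 0.99587109375
jA 1011 [0.4353 0.3362] 0.0197 [0.4355 0.3374 0.0713]
jB 1069 [0.558  0.3493] 0.0196 [0.5568 0.35   0.0712]
yel 919 [0.5044 0.2836] 0.0196 [0.5037 0.285  0.0713]
```

View pics/w1.png

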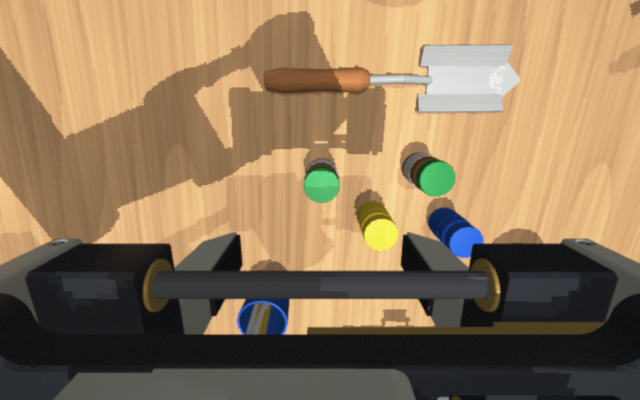

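The wrist view shows jar A's green cap at (321,183) directly below the TCP, jar B at (436,178), yellow at (380,234) and blue at (463,240). I'll descend on jar A.

Call:
move_arm:
  motion:
    - [0,0,0.5,0,0,0]
    - [0,0,1,0,0,0]
    - [0,0,1,0,0,0]

```text
time: 2.52
tool_pos: [0.4339, 0.3348, 0.1239]
tool_rot: [-3.135, 0.003, 1.614]
contact_force: [0.7, 0.8, 1.1]
opening: 0.0921
grip_force: 0.0
```

Call:
move_arm:
  motion:
    - [0,0,0.3,0,0,0]
    - [0,0,0.6,0,0,0]
    - [0,0,0.85,0,0,0]
    - [0,0,0.85,0,0,0]

```text
time: 3.02
tool_pos: [0.4367, 0.336, 0.0424]
tool_rot: [-3.141, 0.0, 1.613]
contact_force: [0.3, 0.0, 0.4]
opening: 0.0918
grip_force: 0.0
```

Call:
move_arm:
  motion:
    - [0,0,0,0,0,0]
    - [0,0,0,0,0,0]
    - [0,0,0,0,0,0]
    - [0,0,0,0,0,0]
    - [0,0,0,0,0,0]
    - [0,0,0,0,0,0]
  fingers: -1
  newtons: 15

```text
time: 3.78
tool_pos: [0.4367, 0.3355, 0.0417]
tool_rot: [-3.141, 0.0, 1.613]
contact_force: [0.4, 0.5, 0.3]
opening: 0.0394
grip_force: 14.9
```

Call:
move_arm:
  motion:
    - [0,0,-0.2,0,0,0]
    - [0,0,-0.6,0,0,0]
    - [0,0,-1,0,0,0]
    - [0,0,-1,0,0,0]

```text
time: 4.28
tool_pos: [0.4384, 0.3365, 0.1448]
tool_rot: [3.136, -0.003, 1.613]
contact_force: [0.5, -0.5, -1.2]
opening: 0.0394
grip_force: 14.9
```

Call:
move_arm:
  motion:
    - [-0.3,0.1,-0.2,0,0,0]
    - [-0.65,0.2,-0.4,0,0,0]
    - [-1,0.25,-0.5,0,0,0]

```text
time: 4.65
tool_pos: [0.4661, 0.2357, 0.1914]
tool_rot: [-3.141, 0.0, 1.613]
contact_force: [0.5, -0.2, -1.1]
opening: 0.0395
grip_force: 14.9
```

Call:
move_arm:
  motion:
    - [-0.35,0.1,0,0,0,0]
    - [-0.7,0.2,0,0,0,0]
    - [-1,0.25,0,0,0,0]

```text
time: 5.03
tool_pos: [0.4949, 0.1364, 0.1904]
tool_rot: [-3.14, 0.0, 1.612]
contact_force: [1.1, -0.6, -2.0]
opening: 0.0393
grip_force: 14.9
```

Call:
move_arm:
  motion:
    - [-0.35,0.1,0,0,0,0]
    - [-0.7,0.2,0,0,0,0]
    - [-0.95,0.26,0,0,0,0]
    - [-0.95,0.26,0,0,0,0]
    - [-0.95,0.26,0,0,0,0]

```text
time: 5.65
tool_pos: [0.5244, 0.0445, 0.1909]
tool_rot: [-3.14, -0.001, 1.612]
contact_force: [-1.3, 0.3, -0.7]
opening: 0.0392
grip_force: 14.9
```

```bash
python3 - <<'E'
from h import *
s=robot.observe(); print(s['tool_pos'],s['opening'],s['grip_force'])
c=cam('wrist'); save('w2.png',c['image']); x=cloud(c).reshape(-1,3)
sat=cv2.cvtColor(c['image'],cv2.COLOR_RGB2HSV)[...,1].ravel()
m=(abs(x[:,0]-.565)<.11)&(abs(x[:,1]-.01)<.11)&(sat<75)
q=x[m&(x[:,2]>.097)&(x[:,2]<.107)]
print('rim',len(q),cv2.minAreaRect(q[:,:2].astype(np.float32)),q.min(0),q.max(0))
q=x[m&(x[:,2]>.064)&(x[:,2]<.076)]; print('floor',len(q),q[:,:2].min(0),q[:,:2].max(0),np.median(q[:,2]))
E
```

```text
[0.52441171 0.04450978 0.19086496] 0.03917152246141166 14.94672276894562
rim 5811 ((0.564624547958374, 0.013292267918586731), (0.15691934525966644, 0.18067845702171326), 2.1527798175811768) [ 0.48361796 -0.07975843  0.09700042] [0.64303208 0.10301129 0.10688117]
floor 7531 [0.48396367 0.00876768] [0.63951013 0.10201515] 0.07032929843023011
```

View pics/w2.png

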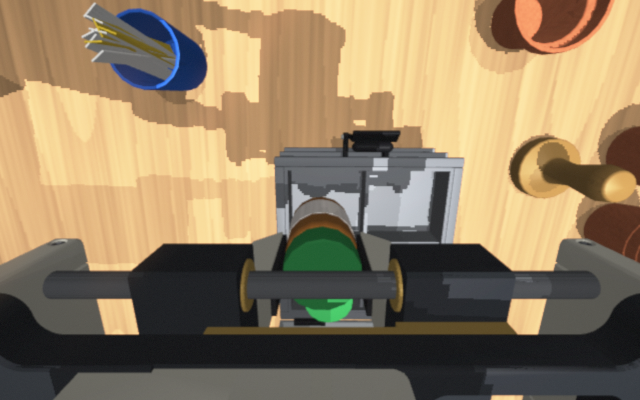

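The wrist view shows jar A held at (322,260) over the -x latch-side cell. That cell's far corner is at about (290,170) and the latch is at (370,140). I'll lower the jar gently.

Call:
move_arm:
  motion:
    - [0,0,0.2,0,0,0]
    - [0,0,0.4,0,0,0]
    - [0,0,0.6,0,0,0]
    - [0,0,0.7,0,0,0]
    - [0,0,0.74,0,0,0]
    - [0,0,0.76,0,0,0]
    - [0,0,0.77,0,0,0]
    - [0,0,0.78,0,0,0]
    - [0,0,0.785,0,0,0]

```text
time: 6.82
tool_pos: [0.5252, 0.044, 0.1134]
tool_rot: [3.141, -0.0, 1.612]
contact_force: [0.6, 0.1, -0.9]
opening: 0.0396
grip_force: 14.9
```

Call:
move_arm:
  motion:
    - [0,0,0.006,0,0,0]
    - [0,0,0.012,0,0,0]
    - [0,0,0.012,0,0,0]

```text
time: 7.2
tool_pos: [0.5251, 0.044, 0.1126]
tool_rot: [3.141, 0.0, 1.613]
contact_force: [-2.2, -0.2, 4.9]
opening: 0.0396
grip_force: 15.0
```

Call:
move_arm:
  motion:
    - [0,0,0,0,0,0]
    - [0,0,0,0,0,0]
    - [0,0,0,0,0,0]
    - [0,0,-0.2,0,0,0]
    - [0,0,-0.6,0,0,0]
    - [0,0,-1,0,0,0]
  fingers: 0.22

```text
time: 7.95
tool_pos: [0.5248, 0.044, 0.2128]
tool_rot: [-3.141, -0.0, 1.613]
contact_force: [0.6, -1.4, -0.2]
opening: 0.0562
grip_force: 0.0
```

```bash
python3 - <<'E'
from h import *
s=robot.observe(); print(s['tool_pos'],s['opening'])
c=cam('scene'); x=cloud(c).reshape(-1,3)
q=x[(np.linalg.norm(x[:,:2]-[.525,.044],axis=1)<.032)&(x[:,2]>.125)&(x[:,2]<.16)]
print(len(q),cv2.minEnclosingCircle(q[:,:2].astype(np.float32)),q[:,2].max())
E
```

```text
[0.52481874 0.04399712 0.21279625] 0.056196786037055954
133 ((0.5255197286605835, 0.04634081572294235), 0.022386156022548676) 0.14628569248185497
```

Call:
move_arm:
  motion:
    - [0.5,0.1,0,0,0,0]
    - [1,0.15,0,0,0,0]
    - [1,0.15,0,0,0,0]
  fingers: 0.9

```text
time: 8.38
tool_pos: [0.5355, 0.1474, 0.2116]
tool_rot: [-3.141, -0.001, 1.617]
contact_force: [0.3, 0.5, -0.3]
opening: 0.0818
grip_force: 0.0
```

Call:
move_arm:
  motion:
    - [0.5,0.1,0,0,0,0]
    - [1,0.15,0,0,0,0]
    - [1,0.15,0,0,0,0]

```text
time: 8.75
tool_pos: [0.5464, 0.2472, 0.2113]
tool_rot: [-3.141, -0.0, 1.616]
contact_force: [0.2, -1.2, -0.0]
opening: 0.0873
grip_force: 0.0
```

Call:
move_arm:
  motion:
    - [0.5,0.1,0.2,0,0,0]
    - [1,0.15,0.7,0,0,0]
    - [1,0.15,0.8,0,0,0]
    - [1,0.15,0.8,0,0,0]

```text
time: 9.25
tool_pos: [0.557, 0.344, 0.1306]
tool_rot: [-3.139, 0.002, 1.612]
contact_force: [-0.1, -0.4, -0.1]
opening: 0.0874
grip_force: 0.0
```

Call:
move_arm:
  motion:
    - [0.05,0.01,0.3,0,0,0]
    - [0.05,0.01,0.6,0,0,0]
    - [0.05,0.01,0.9,0,0,0]
    - [0.05,0.01,0.9,0,0,0]

```text
time: 9.75
tool_pos: [0.5582, 0.3484, 0.0417]
tool_rot: [-3.139, 0.001, 1.611]
contact_force: [-0.8, 1.1, 0.4]
opening: 0.0874
grip_force: 0.0
```

Call:
move_arm:
  motion:
    - [0,0,0,0,0,0]
    - [0,0,0,0,0,0]
    - [0,0,0,0,0,0]
    - [0,0,0,0,0,0]
    - [0,0,0,0,0,0]
    - [0,0,0,0,0,0]
  fingers: -1
  newtons: 15

```text
time: 10.5
tool_pos: [0.5582, 0.3507, 0.0421]
tool_rot: [-3.142, -0.0, 1.613]
contact_force: [-0.9, 0.1, 0.6]
opening: 0.039
grip_force: 15.0
```

Call:
move_arm:
  motion:
    - [0,0,-0.2,0,0,0]
    - [0,0,-0.6,0,0,0]
    - [0,0,-1,0,0,0]
    - [0,0,-1,0,0,0]

```text
time: 11.0
tool_pos: [0.56, 0.3516, 0.1458]
tool_rot: [3.135, -0.003, 1.613]
contact_force: [0.1, 0.2, -1.1]
opening: 0.039
grip_force: 15.0
```

Call:
move_arm:
  motion:
    - [-0.3,0.1,-0.2,0,0,0]
    - [-0.65,0.1,-0.4,0,0,0]
    - [-1,0.1,-0.5,0,0,0]

```text
time: 11.38
tool_pos: [0.5722, 0.2502, 0.1915]
tool_rot: [-3.141, 0.0, 1.613]
contact_force: [-0.7, 0.2, -1.0]
opening: 0.0393
grip_force: 15.0
```

Call:
move_arm:
  motion:
    - [-0.35,0.1,0,0,0,0]
    - [-0.7,0.1,0,0,0,0]
    - [-1,0.1,0,0,0,0]

```text
time: 11.75
tool_pos: [0.5859, 0.1502, 0.1903]
tool_rot: [-3.139, 0.0, 1.612]
contact_force: [0.3, -0.5, -0.8]
opening: 0.0392
grip_force: 15.0
```

Call:
move_arm:
  motion:
    - [-0.35,0.1,0,0,0,0]
    - [-0.7,0.12,0,0,0,0]
    - [-1,0.12,0,0,0,0]
    - [-1,0.12,0,0,0,0]
    - [-1,0.12,0,0,0,0]

```text
time: 12.38
tool_pos: [0.6023, 0.0528, 0.1911]
tool_rot: [-3.14, -0.001, 1.612]
contact_force: [-0.5, 0.4, -1.6]
opening: 0.0389
grip_force: 15.0
```

Shift 5 mm in -y, then lower to the floor height.

Call:
move_arm:
  motion:
    - [-0.05,0,0.2,0,0,0]
    - [-0.05,0,0.4,0,0,0]
    - [-0.05,0,0.6,0,0,0]
    - [-0.05,0,0.7,0,0,0]
    - [-0.05,0,0.74,0,0,0]
    - [-0.05,0,0.76,0,0,0]
    - [-0.05,0,0.77,0,0,0]
    - [-0.05,0,0.78,0,0,0]
    - [-0.05,0,0.785,0,0,0]

```text
time: 13.5
tool_pos: [0.6031, 0.0472, 0.1138]
tool_rot: [3.141, -0.0, 1.612]
contact_force: [0.8, -0.2, -0.8]
opening: 0.0391
grip_force: 15.0
```

Call:
move_arm:
  motion:
    - [0,0,0.005,0,0,0]
    - [0,0,0.01,0,0,0]
    - [0,0,0.01,0,0,0]

```text
time: 13.88
tool_pos: [0.603, 0.0472, 0.113]
tool_rot: [3.141, 0.0, 1.613]
contact_force: [-1.9, 0.1, 3.5]
opening: 0.0388
grip_force: 15.0
```

Call:
move_arm:
  motion:
    - [0,0,0,0,0,0]
    - [0,0,0,0,0,0]
    - [0,0,0,0,0,0]
    - [0,0,-0.2,0,0,0]
    - [0,0,-0.6,0,0,0]
    - [0,0,-1,0,0,0]
  fingers: 0.1

```text
time: 14.62
tool_pos: [0.6028, 0.0473, 0.2133]
tool_rot: [-3.141, -0.0, 1.613]
contact_force: [-0.0, 1.5, 0.1]
opening: 0.0501
grip_force: 0.0
```

Call:
move_arm:
  motion:
    - [0,-0.1,-0.5,0,0,0]
    - [0,-0.4,-1,0,0,0]
    - [0,-0.4,-1,0,0,0]
    - [0,-0.4,-1,0,0,0]

```text
time: 15.12
tool_pos: [0.5629, 0.0456, 0.312]
tool_rot: [-3.141, -0.0, 1.613]
contact_force: [-0.6, -0.3, 0.6]
opening: 0.0505
grip_force: 0.0
```

```bash
python3 - <<'E'
from h import *
s=robot.observe(); print(s['tool_pos'],s['opening'])
C=np.array([.5646,.010]);ya=.0375; Rm=np.array([[np.cos(ya),np.sin(ya)],[-np.sin(ya),np.cos(ya)]])
for n in('scene','side','wrist'):
    c=cam(n); x=cloud(c).reshape(-1,3); L=x.copy(); L[:,:2]=(x[:,:2]-C)@Rm.T
    hs=cv2.cvtColor(c['image'],cv2.COLOR_RGB2HSV).reshape(-1,3)
    if n=='scene': save('s2.png',c['image'][110:290,240:460])
    for nm,g in (('j1',(.525,.044)),('j2',(.603,.047))):
        q=x[(np.linalg.norm(x[:,:2]-g,axis=1)<.03)&(x[:,2]>.135)&(x[:,2]<.16)]
        if len(q)>9: print(n,nm,len(q),np.round(cv2.minEnclosingCircle(q[:,:2].astype(np.float32))[0],4),q[:,2].max().round(4))
    b=abs(L[:,0])<.07
    for a in (.15,.17,.19,.21,.23,.25):
        w=L[b&(hs[:,1]<75)&(L[:,1]<-.05)&(L[:,1]>-.18)&(abs(L[:,2]-a)<.01)]
        if len(w)>20: print(n,a,len(w),np.percentile(w[:,1],[2,50,98]).round(4))
    w=L[b&(hs[:,1]<75)&(L[:,1]<-.05)&(L[:,1]>-.18)&(L[:,2]<.3)]; 
    if len(w): t=w[w[:,2]>.25]; print('zmax',np.percentile(w[:,2],99.5),t[:,1].min(),t[:,1].max())
    r=L[(abs(abs(L[:,0])-.075)<.006)&(hs[:,1]<75)&(abs(L[:,2]-.102)<.004)&(L[:,1]>0)&(L[:,1]<.12)]
    if len(r): print('rim front',np.percentile(r[:,1],[95,98,99.5]).round(4))
    w=x[(x[:,2]>.04)&(x[:,2]<.3)&(x[:,0]>.35)&(x[:,0]<.85)&(x[:,1]<-.15)&(x[:,1]>-.4)]
    if len(w): print('behind: nearest y',w[np.argsort(-w[:,1])[:200:50]].round(3).tolist())
E
```

```text
[0.56286209 0.04556562 0.31204339] 0.05054689470465575
scene j1 101 [0.5235 0.0461] 0.1461
scene j2 109 [0.6038 0.0476] 0.1466
scene 0.15 189 [-0.1329 -0.1289 -0.1247]
scene 0.17 194 [-0.1342 -0.1299 -0.1258]
scene 0.19 196 [-0.1358 -0.131  -0.1266]
scene 0.21 200 [-0.1361 -0.132  -0.1284]
scene 0.23 115 [-0.1369 -0.1323 -0.1284]
scene 0.25 232 [-0.1353 -0.1144 -0.0858]
zmax 0.2659319485803173 -0.13835531100111234 -0.08333607075766752
rim front [0.0755 0.0773 0.0778]
behind: nearest y [[0.692, -0.259, 0.056], [0.723, -0.266, 0.047], [0.641, -0.275, 0.043], [0.762, -0.295, 0.041]]
side j1 120 [0.5255 0.0426] 0.1484
side j2 125 [0.6033 0.0441] 0.1476
side 0.15 104 [-0.136  -0.1345 -0.1327]
side 0.17 111 [-0.1377 -0.1354 -0.1339]
side 0.19 103 [-0.1384 -0.1366 -0.1346]
side 0.21 116 [-0.1394 -0.1377 -0.136 ]
side 0.23 116 [-0.14   -0.138  -0.1363]
side 0.25 758 [-0.1398 -0.1212 -0.0905]
zmax 0.2661770232888081 -0.1415022451826021 -0.08763728592067489
rim front [0.0696 0.0732 0.0746]
behind: nearest y [[0.683, -0.264, 0.05], [0.669, -0.27, 0.051], [0.64, -0.278, 0.057], [0.622, -0.291, 0.055]]
wrist j1 937 [0.5244 0.045 ] 0.1444
wrist j2 940 [0.603  0.0456] 0.1446
wrist 0.15 1266 [-0.1312 -0.13   -0.1287]
wrist 0.17 740 [-0.1319 -0.1307 -0.1296]Traceback (most recent call last):
  File "<stdin>", line 16, in <module>
    return umr_minimum(a, axis, None, out, keepdims, initial, where)
ValueError: zero-size array to reduction operation minimum which has no identity
```

View pics/s2.png

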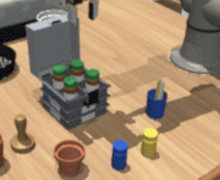

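Both jars stand upright, each in its own latch-side cell (jar A's cap at about (70,75) and jar B's at (92,75) in the crop). The lid is near upright at about 1.6 rad. I'll shut the fingers, go over the lid and come down behind it.

Call:
move_arm:
  motion:
    - [-0.5,0,0,0,0,0]
    - [-1,0,0,0,0,0]
    - [-1,0,0,0,0,0]
  fingers: -1

```text
time: 15.65
tool_pos: [0.5672, -0.0574, 0.3107]
tool_rot: [-3.139, -0.0, 1.608]
contact_force: [-0.5, 0.8, -0.3]
opening: 0.0252
grip_force: 0.0
```

Call:
move_arm:
  motion:
    - [-0.5,0,0,0,0,0]
    - [-1,0,0,0,0,0]
    - [-1,0,0,0,0,0]
    - [-1,0,0,0,0,0]

```text
time: 16.15
tool_pos: [0.5714, -0.1533, 0.3116]
tool_rot: [-3.14, -0.001, 1.613]
contact_force: [-0.7, -0.1, 0.2]
opening: 0.0004
grip_force: 0.0
```

Call:
move_arm:
  motion:
    - [-0.12,0,0,0,0,0]
    - [-0.12,0,0.3,0,0,0]
    - [-0.12,0,0.6,0,0,0]
    - [-0.12,0,0.7,0,0,0]
    - [-0.12,0,0.7,0,0,0]

```text
time: 16.77
tool_pos: [0.5719, -0.1659, 0.2425]
tool_rot: [-3.141, -0.0, 1.613]
contact_force: [0.2, 0.4, 0.3]
opening: 0.0003
grip_force: 0.0
```

Call:
move_arm:
  motion:
    - [0.2,0,0,0,0,0]
    - [0.33,0,-0.01,0,0,0]
    - [0.4,0,-0.03,0,0,0]
    - [0.47,0,-0.06,0,0,0]
    - [0.55,0,-0.07,0,0,0]
    - [0.62,0,-0.09,0,0,0]
    - [0.7,0,-0.1,0,0,0]
    - [0.77,0,-0.11,0,0,0]
    - [0.85,0,-0.11,0,0,0]
    - [0.92,0,-0.11,0,0,0]
    - [0.92,0,-0.11,0,0,0]

```text
time: 18.15
tool_pos: [0.5679, -0.0736, 0.2534]
tool_rot: [-3.141, -0.001, 1.613]
contact_force: [0.2, 0.6, -1.2]
opening: 0.0002
grip_force: 0.0
```

```bash
python3 - <<'E'
from h import *
c=cam('side'); save('s3.png',cv2.resize(c['image'][130:290,200:400],None,fx=3,fy=3))
E
```

```text
(no output)
```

View pics/s3.png

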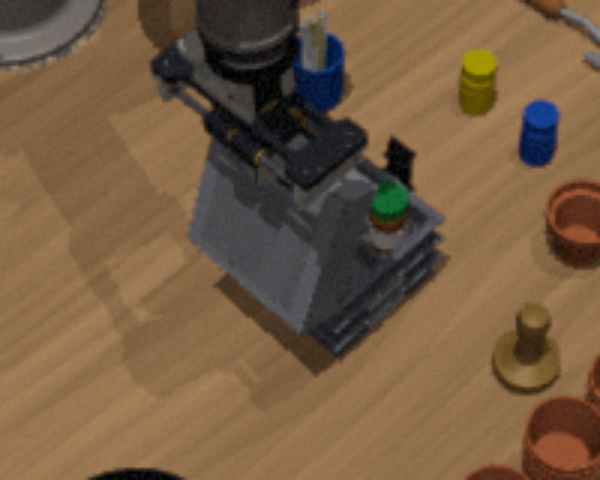

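The picture shows the lid tipped forward (front edge at about (330,190) in the crop) with the fingers behind it. I'll keep following the arc.

Call:
move_arm:
  motion:
    - [0.08,0,0.0,0,0,0]
    - [0.15,0,0.01,0,0,0]
    - [0.3,0,0.04,0,0,0]
    - [0.37,0,0.06,0,0,0]
    - [0.44,0,0.08,0,0,0]
    - [0.58,0,0.14,0,0,0]
    - [0.65,0,0.17,0,0,0]
    - [0.72,0,0.21,0,0,0]
    - [0.84,0,0.29,0,0,0]
    - [0.96,0,0.39,0,0,0]
    - [0.96,0,0.39,0,0,0]

```text
time: 19.58
tool_pos: [0.5633, 0.0228, 0.2133]
tool_rot: [-3.139, -0.001, 1.614]
contact_force: [0.0, -0.4, 0.1]
opening: 0.0005
grip_force: 0.0
```

Call:
move_arm:
  motion:
    - [0.05,0,0.05,0,0,0]
    - [0.1,0,0.1,0,0,0]
    - [0.15,0,0.16,0,0,0]
    - [0.2,0,0.22,0,0,0]
    - [0.25,0,0.28,0,0,0]
    - [0.31,0,0.34,0,0,0]
    - [0.36,0,0.41,0,0,0]
    - [0.43,0,0.46,0,0,0]
    - [0.43,0,0.46,0,0,0]

```text
time: 20.7
tool_pos: [0.5619, 0.0652, 0.168]
tool_rot: [-3.141, -0.0, 1.613]
contact_force: [0.0, -0.8, 0.0]
opening: 0.0008
grip_force: 0.0
```

Call:
move_arm:
  motion:
    - [0.03,0,0.02,0,0,0]
    - [0.06,0,0.04,0,0,0]
    - [0.07,0,0.06,0,0,0]
    - [0.07,0,0.07,0,0,0]

```text
time: 21.2
tool_pos: [0.5621, 0.0718, 0.162]
tool_rot: [3.141, -0.0, 1.613]
contact_force: [-1.9, 1.4, 6.2]
opening: 0.0004
grip_force: 3.3
```

Call:
move_arm:
  motion:
    - [0,0,0.01,0,0,0]
    - [0,0,0.02,0,0,0]
    - [0,0,0.03,0,0,0]

```text
time: 21.58
tool_pos: [0.5621, 0.0723, 0.1602]
tool_rot: [3.14, -0.001, 1.612]
contact_force: [-3.9, 3.3, 10.3]
opening: 0.0002
grip_force: 5.1
```

Call:
move_arm:
  motion:
    - [0,0,0.01,0,0,0]
    - [0,0,0.02,0,0,0]
    - [0,0,0.03,0,0,0]

```text
time: 21.95
tool_pos: [0.5623, 0.0727, 0.1567]
tool_rot: [3.14, -0.002, 1.613]
contact_force: [-0.8, 4.1, 5.6]
opening: 0.0004
grip_force: 2.5
```

Call:
move_arm:
  motion:
    - [0,0,0.01,0,0,0]
    - [0,0,0.02,0,0,0]
    - [0,0,0.03,0,0,0]

```text
time: 22.32
tool_pos: [0.5618, 0.0713, 0.1527]
tool_rot: [-3.141, 0.0, 1.612]
contact_force: [-2.0, 0.5, 8.6]
opening: 0.0004
grip_force: 4.3
```

Call:
move_arm:
  motion:
    - [0,0,0.01,0,0,0]
    - [0,0,0.02,0,0,0]
    - [0,0,0.03,0,0,0]
    - [0,0,0.03,0,0,0]

```text
time: 22.82
tool_pos: [0.562, 0.0713, 0.1524]
tool_rot: [3.14, 0.0, 1.613]
contact_force: [-8.0, -1.4, 21.0]
opening: 0.0006
grip_force: 10.9
```

```bash
python3 - <<'E'
from h import *
s=robot.observe(); print(s['tool_pos'],s['contact_force'],s['torque'],s['time'])
ims=[]
for n,b in (('scene',(250,110,410,290)),('side',(220,140,380,280))):
    c=cam(n); x=cloud(c).reshape(-1,3); im=c['image'][b[1]:b[3],b[0]:b[2]]; ims.append(cv2.resize(im,(400,int(400*im.shape[0]/im.shape[1])),interpolation=cv2.INTER_CUBIC))
    for yy in (-.04,0,.04,.07):
        q=x[(np.abs(np.abs(x[:,0]-.5646)-.055)<.015)&(abs(x[:,1]-yy)<.01)&(x[:,2]>.12)&(x[:,2]<.17)]; print(n,yy,len(q),np.median(q[:,2]).round(4) if len(q) else '')
    v=c['image'].max(2).ravel(); q=x[(abs(x[:,0]-.562)<.018)&(x[:,1]>.085)&(x[:,1]<.125)&(x[:,2]>.108)&(x[:,2]<.14)&(v<70)]; print('latch',len(q),q.mean(0).round(4) if len(q) else '')
h=max(i.shape[0] for i in ims); save('end.png',np.hstack([cv2.copyMakeBorder(i,0,h-i.shape[0],0,0,cv2.BORDER_CONSTANT) for i in ims]))
s=robot.observe(); print(s['tool_pos'],s['contact_force'])
E
```

```text
[0.56198311 0.07131361 0.15243026] [-7.95256905 -1.4483745  21.00963335] [-0.07565998  1.42782832  0.02670873] 22.825
scene -0.04 39 0.1535
scene 0 41 0.1529
scene 0.04 61 0.1531
scene 0.07 84 0.153
latch 54 [0.5645 0.1054 0.1182]
side -0.04 117 0.153
side 0 118 0.1526
side 0.04 112 0.153
side 0.07 87 0.1524
latch 0 
[0.56197926 0.07131936 0.15242975] [-7.45511381  0.38839143 21.5285708 ]
```

View pics/end.png

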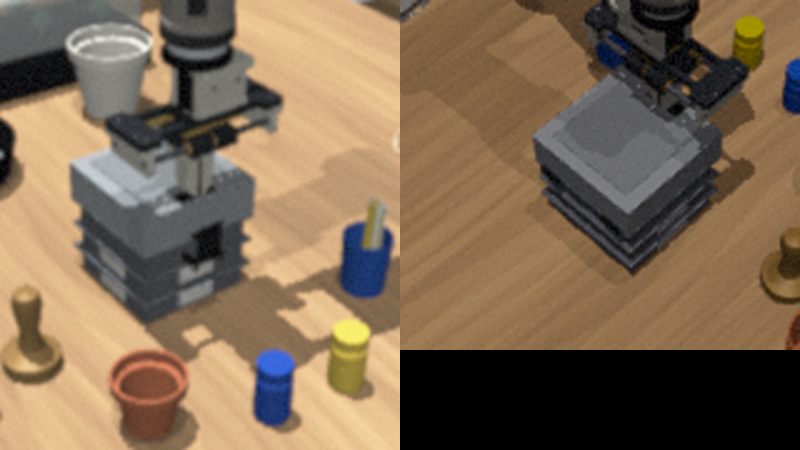

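The lid lies flat at 0.153 m, the latch at (205,240) is back at its rest position, and the fingers are on the pad at (195,190) pressing about 21 N. Handing in.

```bash
python3 -c "
from cell import robot
print(robot.hand_in())"
```

```text
the job is handed in; nothing more can be done
None
```

Job handed in, result not reported back: both jars were set down upright in their own latch-side cells, and the lid is shut and latched with the fingers still pressing it at about 21 N.

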